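# Bleed the blue air reservoir

## Task

Bleed the blue air reservoir on the microscope bench: unscrew the small knurled brass lock nut on top of it about a quarter turn (anticlockwise seen from above), then press the freed red-tipped valve pin fully down and hold it there for a second. Let the pin spring back up, leave the nut loosened, and do not touch the yellow reservoir or its valve.

Things in the scene. Friction and masses are not known exactly. Their poses are not given: they have to be found in the camera images.
- blue_nut (a joint): Turn of the blue reservoir's lock nut about its upright axis, rad. 0 is screwed tight, it grows anticlockwise seen from above, stop at 2.0; it starts between 0 and 0.2, turns stiffly (0.05 N m) and stays where it is left. The thread is so fine that the nut neither rises nor sinks noticeably. Below about 0.95 rad the nut locks the pin; beyond 1.0 rad the pin is free.
- blue_nut_grip (a point): Centre of the knurled brass lock nut of the blue reservoir, on its upright axis and half-way up it. The nut is a round ring 24 mm across and 16 mm tall (any yaw grips it), 96 mm above the table at this point. Below it a bare steel stem 15 mm across runs down 21 mm to a 22 mm collar 5 mm tall on the reservoir's flat top, 62 mm above the table. The reservoir is a squat blue can, 104 mm across at its foot, fixed to the bench, with a small gauge on its side.
- blue_pin_top (a point): Middle of the flat top of the blue reservoir's valve pin, on the nut's axis, 24 mm above the nut's centre (120 mm above the table) when up. The pin has a red cap 12 mm across and 8 mm tall and stands 16 mm out of the nut. A spring holds it up; once free it goes 6 mm straight down, from 3 N at the start to 6 N at the bottom stop, and springs back when let go. While the nut is tight it does not move.
- yellow_tank: Another fixed reservoir just like the blue one, but yellow, with the same nut and pin; not to be touched. Origin at the centre of its underside, on the table; 104 mm across, 120 mm tall to the pin's top. Also about, in no rule: a small capped jar (48 mm across, 50 mm tall) and a green-handled screwdriver lying on the mat (150 mm long).
Not all that is in view belongs to the job. Of the things that look like the part that bears blue_nut, the smaller one is meant.

How it is judged:
On the way, in this order (a step that is already met when the one before it is completed fails the run):
1. the blue reservoir's nut is unscrewed by more than 1.0 rad with its pin still up (value of joint blue_nut above 1 rad and distance of blue_pin_top from where it was at the start of the episode below 0.002 m), for 0.2 s.
2. the freed pin is held pressed at least 4 mm down for half a second (value of joint blue_nut above 1 rad and distance of blue_pin_top from where it was at the start of the episode above 0.004 m), for 0.5 s.
At the end, for the whole second after the job is handed in: The blue reservoir's nut stands more than 1.0 rad from tight and its pin has sprung back to within 1.5 mm of its upper rest (value of joint blue_nut above 1 rad and distance of blue_pin_top from where it was at the start of the episode below 0.0015 m); the robot touches nothing.
It fails at once if the yellow reservoir or its valve is touched with more than 2 N (contact force between yellow_tank and the fingers above 2 N or contact force between yellow_tank and the arm above 2 N).
It also fails if it takes over 45 s, if anything falls off the work surface, if the arm or the gripper's body presses on something with over 40 N, if the wrist force passes 120 N, or if a joint passes its speed limit or range.

## Robot

A 7-joint arm with a two-finger parallel gripper is mounted at the origin on the work surface. World frame = base frame: x ahead of the robot, y to its left, z up, the work surface at z = 0. Lengths are in m, angles in rad, forces in N, time in s.
With the tool pointing down it reaches from about 0.4 to 0.875 m from the base axis. Payload 19.3 kg.
Tool frame: the origin (TCP) lies at the very end of the fingers, on their centre line; the grasp point (between the pads) lies bot.pinch_z behind it (bot.pinch_z is the distance from the TCP to the grasp point, in m); z points along the fingers, y is the line along which they close (so a half turn about z gives the same grasp; the last joint's range is limited). The gripper opens to 85 mm and grips with 20 to 120 N. Pads are 22 mm wide; open, the fingers measure 114 mm over their backs; the gripper's body (76 mm by 85 mm) begins 54 mm behind the grasp point. The pads swing forward as they close: fully open they stand 13 mm farther back than shut.
Start: joints at [-1.217, 0.521, -0.036, 1.599, 0.021, 1.021, -0.113], TCP at [0.257, 0.57, 0.231] pointing down, gripper open.
Joint ranges: [-2.91, 2.91], [-0.3, 2.13], [-1.5, 1.42], [0.17, 2.43], [-1.26, 4.41], [0.16, 1.93], [-2.52, 2.52]. Speed limits (rad/s): [1.89, 1.89, 2.39, 2.39, 3.01, 3.01, 3.01].

## Interface

Orientations are given as [roll, pitch, yaw] about the fixed x, y, z axes, in that order (R = Rz(yaw) Ry(pitch) Rx(roll)).
In Python, from workcell import bot, grab_frame, ticket gives the robot as it stands.
- The arm moves only by the tool arm_command, never from a script. Its argument "commands" is a list of rows, each a list of 3 entries, a list of its own where there are three numbers: the shift along the world's x, y, z in mm, then the turn about the world's z in rad, then the gripper command: -1 is fully open, 1 is shut, values between are in proportion. In form: [[[tx, ty, tz], roll, fingers], ...]. A call has 1 to 20 rows; each row shifts and turns the commanded pose from where the row before left it; what a row does not reach is not made up. A row lasts 1/10 s, in which the tool goes at most 50 mm and 8.59 degrees, less where a joint would pass 70% of its speed; a pose out of reach is approached as far as the arm can. A call with a gripper value outside its range is refused whole. The fingers move at their own pace and stop on an object; "newtons" is the grip in N (left out, the last holds). Time passes only in rows, so rows that do not move let the fingers close. It gives the time, the measured TCP pose, the force, the opening and the grip force at its end, in the units of the state.
- bot.observe(): the state, without advancing time (a new reading comes with each control period).
- grab_frame(name): name is "scene" or "top"; returns a dict with "image" (480x640x3 uint8, red, green, blue), "vertical_fov" (degrees; the focal length in pixels is half the picture's height over the tangent of half this angle, whatever the lens; pixels are square), "cx", "cy" (the principal point, pixels), "R" (3x3) and "t" (3): a world point X has camera coordinates R X + t. Camera axes: x right, y down, z forward; pixel columns grow to the right and rows downward; lengths in m; the calibration is good to about 2 mm. A picture is of the moment at which its call begins. There is no depth.
- ticket.job_done(): hands the job in; it is judged then, once.
The state is a dict: "clock": time; "qpos": joint angles; "qd": joint speeds; "joint_efforts": joint torques, N m; "position": TCP position; "tool_rot": TCP orientation; "force": force on the tool from outside, world axes, zero at the start; "moment": the same for the moment, N m; "grip_width": finger opening in m; "finger_force": force on a finger pad.
Only numpy, scipy, OpenCV 4.12 (cv2) and the standard library are available. Lean on these libraries where they do the work, as an engineer would, in place of code of your own. Each camera call takes 0.05 s, during which the arm holds its last target. There are 200 camera calls.

## Working session

There is one attempt and no reset: what is moved stays moved. The work goes in short steps, Python scripts to look and compute and a tool call to move; the robot and the scene stay as the last step left them, time stands still between calls to the robot, and variables do not carry over. Pictures are saved under pics/ and viewed, at most 10 in all, crops included, and the job is handed in when it is done.

Besides the shell and the picture viewer there is one more tool, called after "Request:" by a JSON object that holds its "method" and its "body", one argument or row to a line. arm_command: Moves the arm, as the interface text tells. Its arguments: {"type":"object","properties":{"commands":{"type":"array"},"newtons":{"type":"number"}},"required":["commands"]}

```bash
mkdir -p pics
python3 - <<'E'
from workcell import bot, grab_frame
import cv2
print(bot.observe(), bot.pinch_z)
for n in("scene","top"):
    f=grab_frame(n); cv2.imwrite(f"pics/{n}1.png",f["image"][:,:,::-1]); print(n,f["vertical_fov"],f["cx"],f["cy"],f["R"],f["t"],[k for k in f])
E
```

```text
{'clock': 0.0, 'qpos': array([-1.21723814,  0.52203067, -0.03635259,  1.59996043,  0.02121463,
        1.02108618, -0.11278794]), 'qd': array([ 0.00135768,  0.00099463,  0.00053155, -0.00051345,  0.00123754,
        0.00079918,  0.0012455 ]), 'joint_efforts': array([ 1.40121825e-03, -9.27081800e+01,  1.98090255e+00, -3.69938314e+01,
        1.79053185e-02,  7.88242993e-03, -8.89507135e-06]), 'position': array([0.2568868 , 0.56942464, 0.2307321 ]), 'tool_rot': array([-3.14049618e+00,  7.66346263e-05,  2.71786523e+00]), 'force': array([0.90184257, 0.24400532, 0.76163536]), 'moment': array([ 0.06506978,  0.04692805, -0.02273576]), 'finger_force': 0.0, 'grip_width': 0.08544008458406709} 0.0187
scene 48.64606422972874 328.8774357645575 235.3604465122951 [[-0.03618862  0.99900806 -0.02594761]
 [ 0.50764628 -0.00398827 -0.86155635]
 [-0.86080523 -0.04435074 -0.50699839]] [ 0.03688179 -0.19963886  1.33910838] ['image', 'vertical_fov', 'cx', 'cy', 'R', 't']
top 55.42329690571046 314.906111442219 239.86208259816175 [[-0.00739043 -0.99996606  0.00364193]
 [-0.98553507  0.00666702 -0.16934043]
 [ 0.1693104  -0.00484075 -0.98555089]] [0.00734494 0.56985123 0.66275266] ['image', 'vertical_fov', 'cx', 'cy', 'R', 't']
```

View pics/scene1.png

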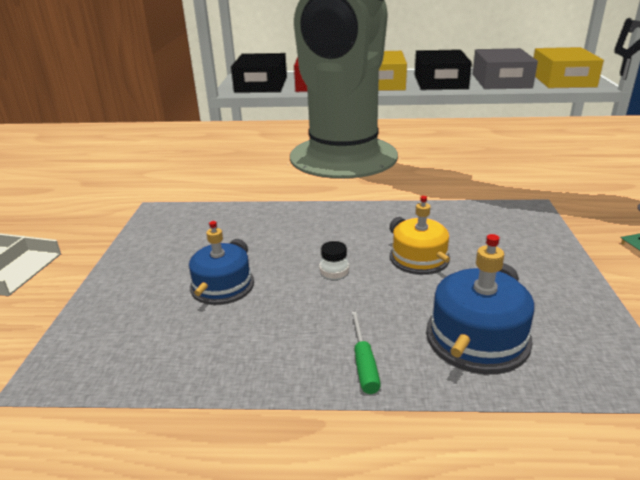

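View pics/top1.png

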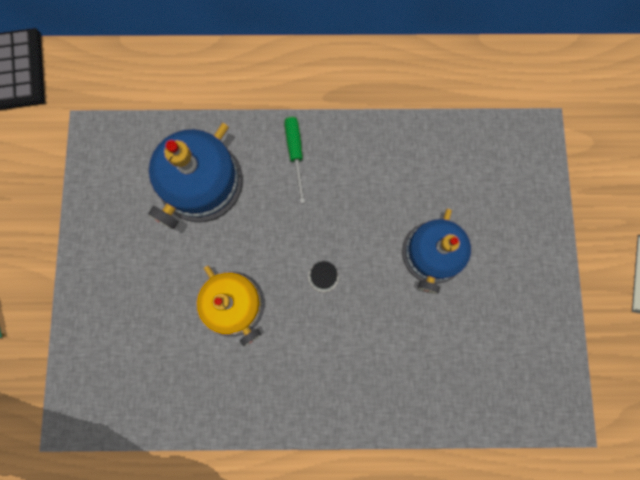

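The scene view shows two blue tanks: the small one at scene (220,265) / top (440,248), and the large one at scene (485,310) / top (192,172). The yellow tank is at scene (421,240) / top (228,302). The small blue tank fits the "smaller one" rule. I'll check its size and take an enlarged crop.

```bash
cat > h.py <<'E'
import numpy as np, cv2
from workcell import bot, grab_frame
def ray(f,u,v):
    F=240/np.tan(np.radians(f["vertical_fov"]/2)); R=np.array(f["R"]); t=np.array(f["t"])
    return -R.T@t, R.T@np.array([(u-f["cx"])/F,(v-f["cy"])/F,1])
def plane(f,u,v,z):
    c,d=ray(f,u,v); return c+d*(z-c[2])/d[2]
def tri(a,pa,b,pb):
    c1,d1=ray(a,*pa); c2,d2=ray(b,*pb)
    s=np.linalg.lstsq(np.c_[d1,-d2],c2-c1,rcond=None)[0]
    p,q=c1+s[0]*d1,c2+s[1]*d2; return (p+q)/2,np.linalg.norm(p-q)
def blobs(f,lo,hi,amin=8):
    m=cv2.inRange(cv2.cvtColor(f["image"],cv2.COLOR_RGB2HSV),lo,hi)
    n,_,s,c=cv2.connectedComponentsWithStats(m)
    return [(c[i].round(1),s[i]) for i in range(1,n) if s[i,4]>=amin]
E
python3 - <<'E'
from h import *
fs,ft=grab_frame("scene"),grab_frame("top")
for n,f in(("s",fs),("t",ft)):
    for nm,lo,hi in(("red",(0,190,90),(6,255,255)),("blue",(100,120,40),(120,255,255)),):
        for c,s in blobs(f,lo,hi): print(n,nm,c,s)
a=cv2.resize(fs["image"][200:310,170:280],(400,400),interpolation=2); b=cv2.resize(ft["image"][200:300,390:490],(400,400),interpolation=2)
cv2.imwrite("pics/crop.png",np.hstack([a,b])[:,:,::-1])
E
```

```text
s red [299.   80.2] [295  61  12  30 163]
s red [423.3 198. ] [421 196   5   5  22]
s red [212.6 224. ] [210 222   6   5  25]
s red [492.4 239.8] [488 235  10  11  98]
s blue [635.3  97.5] [627  68  13  46 304]
s blue [219.7 267.2] [ 190  244   58   47 1998]
s blue [483.4 311. ] [ 434  269  100   82 5961]
s blue [224.7 294. ] [202 283  47  16 128]
s blue [442.1 343. ] [433 332  17  19  67]
s blue [489.5 358.5] [461 348  64  16 276]
t red [171.9 146.3] [167 142  11  10  81]
t red [453.5 240.7] [450 238   8   6  31]
t red [218.  300.8] [215 298   7   6  30]
t blue [317.7  16.1] [    0     0   640    35 21264]
t blue [194.  173.7] [ 150  130   84   83 4547]
t blue [438.  249.5] [ 409  220   61   58 2369]
```

View pics/crop.png

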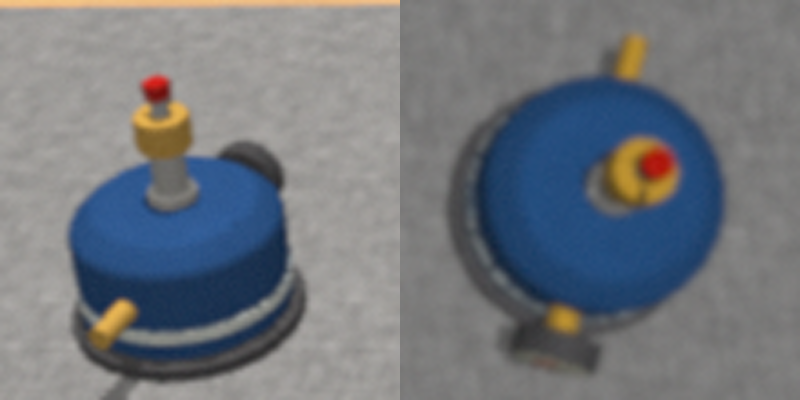

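The crop shows the small blue can with its brass nut and red cap: scene nut ≈ (214.5,235.5), top nut ≈ (451,243). Next I'll triangulate it and check heights and diameters.

Run:
```python
from h import *
fs,ft=grab_frame("scene"),grab_frame("top")
for n,a,b in(("smallcap",(212.6,224),(453.5,240.7)),("yellowcap",(423.3,198),(218,300.8)),("bigcap",(492.4,239.8),(171.9,146.3)),
 ("nut",(170+162/400*110-.3,200+130/400*110-.3),(390+245/4-.3,200+171/4-.3)),("collar",(170+172/400*110,200+192/400*110),(390+215/4,200+188/4))):
    p,g=tri(fs,a,ft,b); print(n,p.round(4),g.round(4), plane(fs,*a,.116).round(4),plane(ft,*b,.117).round(4))
for z in(.05,.062): print("width",np.linalg.norm(plane(ft,409,249,z)-plane(ft,469.5,249,z)))
print(np.linalg.norm(plane(ft,150,173,.07)-plane(ft,234,173,.07)))
print("top blue center @.05",plane(ft,439.5,248.5,.055))
```

```text
smallcap [ 0.5557 -0.1913  0.1167] 0.0 [ 0.5544 -0.1917  0.116 ] [ 0.5556 -0.1912  0.117 ]
yellowcap [0.4742 0.1372 0.1177] 0.0002 [0.4708 0.1378 0.116 ] [0.4742 0.1373 0.117 ]
bigcap [0.6801 0.1963 0.1617] 0.0001 [0.6042 0.2193 0.116 ] [0.6976 0.2106 0.117 ]
nut [ 0.5563 -0.1925  0.097 ] 0.0022 [ 0.589  -0.1814  0.116 ] [ 0.5532 -0.1875  0.117 ]
collar [ 0.5548 -0.1918  0.0642] 0.001 [ 0.6367 -0.1664  0.116 ] [ 0.5468 -0.177   0.117 ]
width 0.09386693240910847
width 0.09225697675101092
0.129787973668945
top blue center @.05 [ 0.55400029 -0.18832652  0.055     ]
```

Measured nut axis ≈ (0.5555, −0.1915). The cap mid-height of 0.117 and nut height of 0.097 both match the description. The can's visible top silhouette is about 93 mm, against 130 mm for the other blue tank, so this is the smaller one. I'll travel above everything and pre-turn the tool clockwise on the way.

Request:
{"method": "arm_command", "body": {
  "commands": [
    [[15, -38, 0], -0.1, -1],
    [[15, -38, 0], -0.1, -1],
    [[15, -38, 0], -0.1, -1],
    [[15, -38, 0], -0.1, -1],
    [[15, -38, 0], -0.1, -1],
    [[15, -38, 0], -0.1, -1],
    [[15, -38, 0], -0.1, -1],
    [[15, -38, 0], -0.1, -1],
    [[15, -38, 0], -0.1, -1],
    [[15, -38, 0], -0.1, -1],
    [[15, -38, 0], -0.1, -1],
    [[15, -38, 0], -0.1, -1],
    [[15, -38, 0], -0.1, -1],
    [[15, -38, 0], -0.1, -1],
    [[15, -38, 0], -0.1, -1],
    [[15, -38, 0], -0.1, -1],
    [[15, -38, 0], -0.1, -1],
    [[15, -38, 0], -0.1, -1],
    [[15, -38, 0], -0.1, -1],
    [[15, -38, 0], -0.1, -1]
  ],
  "newtons": 40
}}

```text
clock: 2.3
position: [0.5575, -0.1918, 0.2313]
tool_rot: [-3.142, -0.0, 0.714]
force: [0.9, 0.9, 0.6]
grip_width: 0.0855
finger_force: 0.0
```

Request:
{"method": "arm_command", "body": {
  "commands": [
    [[0, 0, 0], 0, -1],
    [[0, 0, 0], 0, -1],
    [[0, 0, 0], 0, -1]
  ]
}}

```text
clock: 2.6
position: [0.5569, -0.1893, 0.2312]
tool_rot: [-3.141, -0.0, 0.719]
force: [-0.0, 0.6, 0.9]
grip_width: 0.0855
finger_force: 0.0
```

Run:
```python
from h import *
o=bot.observe(); print({k:np.round(o[k],4) for k in("clock","qpos","position","tool_rot","force")})
```

```text
{'clock': np.float64(2.6), 'qpos': array([-0.1863,  0.5326,  0.6065,  1.7231, -0.3524,  0.9973, -0.3019]), 'position': array([ 0.5569, -0.1893,  0.2312]), 'tool_rot': array([-3.1409e+00, -2.0000e-04,  7.1940e-01]), 'force': array([-0.0106,  0.6182,  0.8591])}
```

Request:
{"method": "arm_command", "body": {
  "commands": [
    [[-1.5, -2, -10], 0, -1],
    [[0, 0, -20], 0, -1],
    [[0, 0, -20], 0, -1],
    [[0, 0, -20], 0, -1],
    [[0, 0, -20], 0, -1],
    [[0, 0, -20], 0, -1],
    [[0, 0, -20], 0, -1],
    [[0, 0, -12], 0, -1],
    [[0, 0, -12], 0, -1],
    [[0, 0, 0], 0, -1],
    [[0, 0, 0], 0, -1]
  ]
}}

```text
clock: 3.7
position: [0.5556, -0.1924, 0.0776]
tool_rot: [3.141, -0.0, 0.718]
force: [-0.8, 0.4, 0.6]
grip_width: 0.0854
finger_force: 0.0
```

Run:
```python
from h import *
fs,ft=grab_frame("scene"),grab_frame("top")
a=cv2.resize(fs["image"][170:310,150:290],(400,400),interpolation=2); b=cv2.resize(ft["image"][180:320,370:510],(400,400),interpolation=2)
cv2.imwrite("pics/crop2.png",np.hstack([a,b])[:,:,::-1])
print(bot.observe()["position"])
```

```text
[ 0.55594281 -0.19242302  0.07803283]
```

View pics/crop2.png

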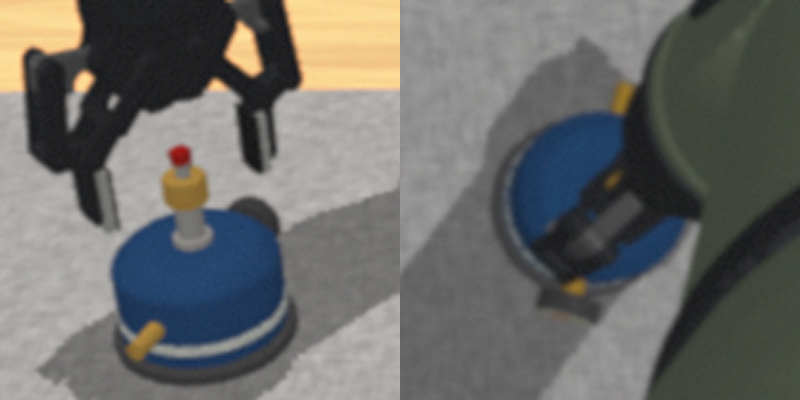

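The fingers straddle the nut: tips at crop (110,230) and (262,170), nut at (186,188), with the pin clear of the palm. Closing.

Request:
{"method": "arm_command", "body": {
  "commands": [
    [[0, 0, 0], 0, 1],
    [[0, 0, 0], 0, 1],
    [[0, 0, 0], 0, 1],
    [[0, 0, 0], 0, 1],
    [[0, 0, 0], 0, 1],
    [[0, 0, 0], 0, 1],
    [[0, 0, 0], 0, 1],
    [[0, 0, 0], 0, 1],
    [[0, 0, 0], 0, 1],
    [[0, 0, 0], 0, 1]
  ],
  "newtons": 30
}}

```text
clock: 4.8
position: [0.5551, -0.1917, 0.0775]
tool_rot: [-3.14, -0.0, 0.718]
force: [-4.6, 5.2, 9.7]
grip_width: 0.0224
finger_force: 29.0
```

Request:
{"method": "arm_command", "body": {
  "commands": [
    [[0, 0, 0], 0.1, 1],
    [[0, 0, 0], 0.1, 1],
    [[0, 0, 0], 0.1, 1],
    [[0, 0, 0], 0.1, 1],
    [[0, 0, 0], 0.1, 1],
    [[0, 0, 0], 0.1, 1],
    [[0, 0, 0], 0.1, 1],
    [[0, 0, 0], 0.1, 1],
    [[0, 0, 0], 0.1, 1],
    [[0, 0, 0], 0.1, 1],
    [[0, 0, 0], 0.1, 1],
    [[0, 0, 0], 0.1, 1],
    [[0, 0, 0], 0.1, 1],
    [[0, 0, 0], 0.1, 1],
    [[0, 0, 0], 0, 1],
    [[0, 0, 0], 0, 1],
    [[0, 0, 0], 0, 1]
  ]
}}

```text
clock: 6.5
position: [0.5558, -0.1918, 0.0775]
tool_rot: [3.141, -0.0, 2.115]
force: [0.5, 5.4, 4.6]
grip_width: 0.0225
finger_force: 29.5
```

Run:
```python
from h import *
fs=grab_frame("scene")
a=cv2.resize(fs["image"][170:310,150:290],(500,500),interpolation=2)
cv2.imwrite("pics/crop3.png",a[:,:,::-1])
o=bot.observe(); print({k:np.round(o[k],4) for k in("clock","qpos","position","tool_rot","force","moment","grip_width")})
```

```text
{'clock': np.float64(6.55), 'qpos': array([ 0.1639,  0.6685,  0.0978,  1.8199, -0.1   ,  0.6577,  0.8636]), 'position': array([ 0.5558, -0.1919,  0.0775]), 'tool_rot': array([ 3.1410e+00, -2.0000e-04,  2.1144e+00]), 'force': array([0.505 , 5.3481, 5.4718]), 'moment': array([ 0.9327, -0.0131,  0.0813]), 'grip_width': np.float64(0.0223)}
```

View pics/crop3.png

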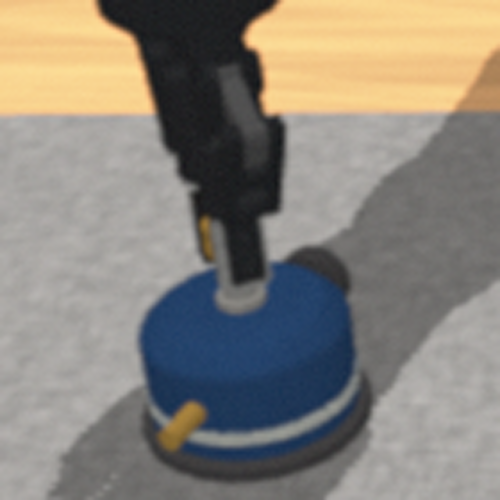

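Pads are on the nut and the pin is between the fingers. The tool has turned 1.40 rad with reaction moment still present. Release, rise, close above the pin.

Request:
{"method": "arm_command", "body": {
  "commands": [
    [[0, 0, 0], 0, -1],
    [[0, 0, 0], 0, -1],
    [[0, 0, 0], 0, -1],
    [[0, 0, 0], 0, -1],
    [[0, 0, 0], 0, -1],
    [[0, 0, 0], 0, -1],
    [[0, 0, 0], 0, -1],
    [[0, 0, 0], 0, -1],
    [[0, 0, 10], 0, -1],
    [[0, 0, 20], 0, -1],
    [[0, 0, 20], 0, -1],
    [[0, 0, 20], 0, -1],
    [[0, 0, 0], 0, -1],
    [[0, 0, 0], 0, -1]
  ]
}}

```text
clock: 7.95
position: [0.5557, -0.1923, 0.1479]
tool_rot: [3.141, 0.001, 2.118]
force: [0.1, -0.3, 0.1]
grip_width: 0.0855
finger_force: 0.0
```

Request:
{"method": "arm_command", "body": {
  "commands": [
    [[0, 0, 0], 0, 1],
    [[0, 0, 0], 0, 1],
    [[0, 0, 0], 0, 1],
    [[0, 0, 0], 0, 1],
    [[0, 0, 0], 0, 1],
    [[0, 0, 0], 0, 1],
    [[0, 0, 0], 0, 1],
    [[0, 0, 0], 0, 1],
    [[0, 0, 0], 0, 1],
    [[0, 0, 0], 0, 1]
  ]
}}

```text
clock: 8.95
position: [0.5555, -0.1923, 0.1473]
tool_rot: [-3.142, 0.0, 2.118]
force: [1.0, -0.5, 0.7]
grip_width: -0.0002
finger_force: 0.0
```

Run:
```python
from h import *
fs,ft=grab_frame("scene"),grab_frame("top")
a=cv2.resize(fs["image"][180:280,160:260],(400,400),interpolation=2); b=cv2.resize(ft["image"][200:300,390:490],(400,400),interpolation=2)
cv2.imwrite("pics/crop4.png",np.hstack([a,b])[:,:,::-1])
o=bot.observe(); print({k:np.round(o[k],4) for k in("clock","position","tool_rot","force","grip_width")})
print(blobs(fs,(0,190,90),(6,255,255)))
```

```text
{'clock': np.float64(9.05), 'position': array([ 0.5555, -0.1923,  0.1473]), 'tool_rot': array([3.1416, 0.    , 2.1178]), 'force': array([ 0.4871,  0.721 , -1.0528]), 'grip_width': np.float64(0.0)}
[(array([299.1,  75.7]), array([295,  54,  12,  37, 222], dtype=int32)), (array([423.2, 198.2]), array([421, 196,   5,   5,  20], dtype=int32)), (array([212.7, 224.1]), array([210, 222,   6,   5,  22], dtype=int32)), (array([492.2, 239.9]), array([487, 235,  11,  11,  99], dtype=int32))]
```

View pics/crop4.png

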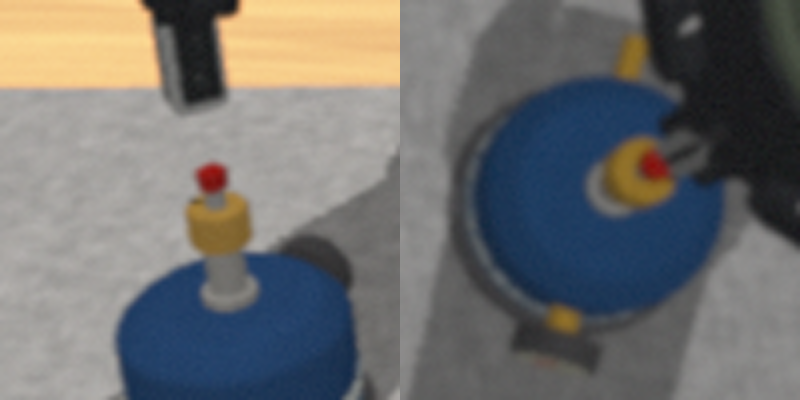

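The fingers are shut above the red cap (scene crop (211,177), cap unmoved). The nut's dark mark went from the robot side to the left in the scene view, crop (193,200), which is about a quarter turn. I'll descend to contact, then press.

Request:
{"method": "arm_command", "body": {
  "commands": [
    [[0, 0, -10], 0, 1],
    [[0, 0, -10], 0, 1],
    [[0, 0, -5], 0, 1],
    [[0, 0, -2], 0, 1],
    [[0, 0, -1], 0, 1],
    [[0, 0, -1], 0, 1],
    [[0, 0, -1], 0, 1],
    [[0, 0, -1], 0, 1],
    [[0, 0, 0], 0, 1],
    [[0, 0, 0], 0, 1]
  ]
}}

```text
clock: 10.05
position: [0.5556, -0.1924, 0.1164]
tool_rot: [3.142, 0.0, 2.118]
force: [-3.4, 0.5, 5.2]
grip_width: -0.0002
finger_force: 2.4
```

Down 3.6 mm at 5 N, as the spring predicts. I'll go to the stop and hold.

Request:
{"method": "arm_command", "body": {
  "commands": [
    [[0, 0, -1], 0, 1],
    [[0, 0, -1], 0, 1],
    [[0, 0, -0.5], 0, 1],
    [[0, 0, -0.5], 0, 1],
    [[0, 0, 0], 0, 1],
    [[0, 0, 0], 0, 1]
  ]
}}

```text
clock: 10.65
position: [0.5557, -0.1924, 0.114]
tool_rot: [3.141, 0.0, 2.118]
force: [-5.6, 1.4, 15.0]
grip_width: -0.0001
finger_force: 7.5
```

The force has jumped past 6 N, so the pin is at its bottom stop. Hold, then retract.

Request:
{"method": "arm_command", "body": {
  "commands": [
    [[0, 0, 0], 0, 1],
    [[0, 0, 0], 0, 1],
    [[0, 0, 0], 0, 1],
    [[0, 0, 0], 0, 1],
    [[0, 0, 0], 0, 1],
    [[0, 0, 0], 0, 1],
    [[0, 0, 0], 0, 1],
    [[0, 0, 0], 0, 1],
    [[0, 0, 0], 0, 1],
    [[0, 0, 0], 0, 1],
    [[0, 0, 0], 0, 1],
    [[0, 0, 0], 0, 1]
  ]
}}

```text
clock: 11.85
position: [0.5557, -0.1924, 0.114]
tool_rot: [3.141, 0.0, 2.118]
force: [-5.8, 1.9, 14.8]
grip_width: -0.0001
finger_force: 7.4
```

Request:
{"method": "arm_command", "body": {
  "commands": [
    [[0, 0, 2], 0, 1],
    [[0, 0, 3], 0, 1],
    [[0, 0, 5], 0, 1],
    [[0, 0, 10], 0, 1],
    [[0, 0, 20], 0, 1],
    [[0, 0, 20], 0, 1],
    [[0, 0, 20], 0, 1],
    [[0, 0, 0], 0, 1],
    [[0, 0, 0], 0, 1],
    [[0, 0, 0], 0, 1]
  ]
}}

```text
clock: 12.85
position: [0.5553, -0.1922, 0.1928]
tool_rot: [-3.141, -0.0, 2.118]
force: [-0.3, 0.4, -0.5]
grip_width: 0.0003
finger_force: 0.0
```

Run:
```python
from h import *
fs=grab_frame("scene"); ft=grab_frame("top")
print([c for c,s in blobs(fs,(0,190,90),(6,255,255))],[c for c,s in blobs(ft,(0,190,90),(6,255,255))])
a=cv2.resize(fs["image"][180:280,160:260],(400,400),interpolation=2); b=cv2.resize(ft["image"][200:300,390:490],(400,400),interpolation=2)
cv2.imwrite("pics/crop5.png",np.hstack([a,b])[:,:,::-1])
```

```text
[array([299.2,  75.6]), array([423.2, 198.2]), array([212.6, 224.1]), array([492.4, 239.8])] [array([172. , 146.3]), array([453.9, 240.7]), array([218., 301.])]
```

View pics/crop5.png

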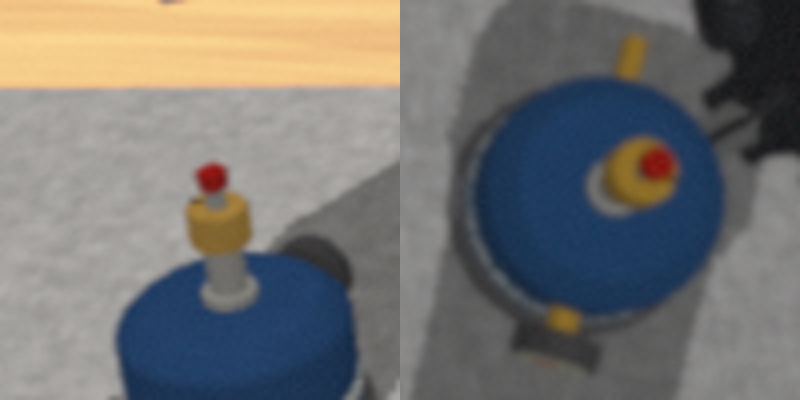

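The cap is back at its start pixel (212.6,224.1), the nut mark is still turned, and the arm is clear. Handing in.

```bash
python3 -c "
from workcell import ticket; print(ticket.job_done())"
```

```text
the job is handed in; nothing more can be done
None
```

I loosened the small blue reservoir's nut by about 1.4 rad, held the freed pin fully down for over a second, let it spring back up, and handed the job in at about 13 s; the yellow reservoir was never approached, and no verdict came back.

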